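# Gauge the depth of a half-lap notch

## Robot

A 6-joint arm with a two-finger parallel gripper is mounted at the origin on a cart in front of the work surface, level with it; the furniture and walls round the work are solid. World frame = base frame: x ahead of the robot, y to its left, z up, the work surface at z = 0. Lengths are in m, angles in rad, forces in N, time in s.
With the tool pointing down it reaches from about 0.35 to 0.975 m from the base axis. Payload 4.9 kg.
Tool frame: the origin (TCP) lies midway between the tips of the shut fingers; the grasp point (between the pads) lies 19 mm behind it; z points along the fingers, x is the direction in which the jaws open and shut, and the axes are right-handed (so a half turn about z gives the same grasp; the last joint's range is limited). The gripper opens to 85 mm and grips with 20 to 120 N. Pads are 22 mm wide; open, the fingers measure 114 mm over their backs; the gripper's body (76 mm by 85 mm) begins 54 mm behind the grasp point. The pads swing forward as they close: fully open they stand 13 mm farther back than shut.
Start: joints at [-1.436, 0.053, 1.613, -0, 1.476, -0.119], TCP at [0.157, -0.605, 0.231] pointing down, gripper open.
Joint ranges: [-3.01, 3.01], [-1.01, 2.22], [0.06, 2.58], [-1.02, 4.17], [0.09, 2.62], [-3.14, 3.14]. Speed limits (rad/s): [2.57, 2.57, 3.14, 3.14, 3.14, 3.14].

## Interface

Orientations are given as a rotation vector (axis times angle).
In Python, from station import ctrl gives the robot as it stands.
- The arm moves only by the tool step_arm, never from a script. Its argument "increments" is text: rows parted by semicolons, each of 6 numbers parted by spaces: the shift along the tool's x, y, z as a fraction of full scale, then the turn, a rotation vector about the tool's x, y, z as a fraction of full scale. In form: x y z rx ry rz; .... A call has 1 to 12 rows; each row shifts and turns the commanded pose from where the row before left it, along the tool's axes as they then stand; what a row does not reach is not made up. Full scale, the value 1, is 0.025 m for a shift and 0.1 rad for a turn. A row lasts 1/12 s, in which the tool goes at most 41.7 mm and 7.16 degrees, less where a joint would pass 70% of its speed; a pose out of reach is approached as far as the arm can. A call with a number of a shift or a turn outside -1 to 1 is refused whole. A call with a gripper value outside its range is refused whole. "fingers" is the opening, from -1 (shut) to 1 (fully open), so that 0 is half open, set as the call begins (left out, the last holds). The fingers move at their own pace and stop on an object; "newtons" is the grip in N (left out, the last holds). Time passes only in rows, so rows that do not move let the fingers close. It gives the time, the measured TCP pose, the force and the opening at its end, in the units of the state.
- ctrl.get_obs(): the state, without advancing time (a new reading comes with each control period).
- ctrl.get_image(name): name is "scene" or "top" or "wrist"; returns a dict with "pixels" (400x640x3 uint8, red, green, blue), "intrinsics" (3x3 intrinsics, pixels), "eye" and "orientation" of the camera in the world. Camera axes: x right, y down, z forward; pixel columns grow to the right and rows downward; lengths in m; the calibration is good to about 2 mm. A picture is of the moment at which its call begins. There is no depth.
- ctrl.finish_job(): hands the job in, once; it reports no verdict.
The state is a dict: "t": time; "q": joint angles; "dq": joint speeds; "effort": joint torques, N m; "tool_pos": TCP position; "tool_rot": TCP orientation; "contact_force": force on the tool from outside, world axes, zero at the start; "wrist_torque": the same for the moment, N m; "opening": finger opening in m.
Only numpy, scipy, OpenCV 4.12 (cv2) and the standard library are available. Lean on these libraries where they do the work, as an engineer would, in place of code of your own. Each camera call takes 0.05 s, during which the arm holds its last target.

## Task

Check how deep the notch in the wooden cross-brace is: push the brace along its channel until the notch is centred under the probe of the depth gauge, then press the black palm knob straight down until the gauge's foot plate sits flat on the wood, hold it there a moment and let it rise again, so that the small rider on the scale keeps the reading. Never press the probe onto the wood beside the notch, leave the brace in the channel under the gauge, and leave the other things on the desk where they are.

Things in the scene. Friction and masses are not known exactly. Their poses are not given: they have to be found in the camera images.
- gauge_stand: Fixed bench stand of the depth gauge (mm). Origin: on the desk, below the probe; z up, y along the channel, x across it, away from the robot. Aluminium channel, y -100 to +210, inner width 38, floor 8 above the desk, side walls 4 thick, tops 15 above the desk. A steel column (18 dia, top 112 high) at x = +62, y = 0 carries the gauge head over the channel.
- brace: Loose pale wooden cross-brace, 36 wide (x), 210 long (y), 22 thick, 0.1-0.2 kg, in the channel with 1 mm play each side; axes as the stand's. One half-lap notch across its upper face, 24 wide, 11 deep. Origin: underside, below the notch's middle; spans own y -85 to +125. At the start the notch is 50-90 mm to the +y side (left) of the probe, so it must move towards -y.
- notch (a point): On the brace: middle of the notch at the level of the brace's upper face (30 mm above the desk; the notch's floor is 11 lower).
- push_end (a point): On the brace: middle of its flat square +y (left) end face, 11 mm above its underside (face 36 wide, 22 high).
- knob_top (a point): Middle of the top of the black mushroom-shaped palm knob (43 dia, almost flat on top) of the gauge head, straight above the probe; 156 mm above the desk at rest. Pressing it down moves the whole head down; nothing of the stand or head is higher.
- gauge_head (a joint): Travel of the gauge head down its column, m: 0 at rest (sprung up). The foot plate (34 across, 56 along the channel, 6 mm thick) stays level and meets the upper face of the brace at 0.026. Takes 2 N to start, about 8 N in all at 0.026 with probe and rider, then the wood stops it hard; it springs back up by itself when let go.
- probe_tip (a point): Lower tip of the sprung steel probe rod, 6 mm dia, which sticks out 18 mm below the middle of the foot plate (tip 38 mm above the desk at rest, so the brace passes 8 mm under it). It is pushed back into the head as it meets wood.
- foot (a point): Middle of the underside of the foot plate, 56 mm above the desk at rest.
- tell_tale (a joint): Height of the friction rider (small dark bar) on the white scale on the front of the gauge head, m. The probe pushes it up as far as the probe is pushed into the head, and it stays there; groove depth = 0.018 - value: 0.007 for the 0.011 notch, 0.018 if pressed on plain wood. It cannot be pushed down again; 0 to 0.004 at the start.
- batten: Bystander: loose pale wooden batten, 24 x 190 x 22 mm, with a notch, lying at the right front. Origin: middle of its underside.
- scissors: Bystander: loose blue-handled scissors, 87 x 199 x 9 mm, behind the left end of the channel. Origin: middle of the underside.
- marker: Bystander: loose marker pen, 17 x 135 x 16 mm, lying at the front edge. Origin: middle of its underside.

How it is judged:
By the outcome, as a careful person would: the job done as asked, in the order asked, and still so for the second after the job is handed in, with the robot touching nothing.
It also fails if it takes over 45 s, if anything falls off the work surface, if the arm or the gripper's body presses on something with over 40 N, if the wrist force passes 120 N, or if a joint passes its speed limit or range.

## Working session

There is one attempt and no reset: what is moved stays moved. The work goes in short steps, Python scripts to look and compute and a tool call to move; the robot and the scene stay as the last step left them, time stands still between calls to the robot, and variables do not carry over. Pictures are saved under pics/ and viewed, and the job is handed in when it is done.

Besides the shell and the picture viewer there is one more tool, called as a command line: name --argument value ..., lists and objects as JSON in quotes. step_arm: Moves the arm, as the interface text tells. Shift numbers are shares of 0.025 m and turn numbers shares of 0.1 rad, none past 1 either way. Its arguments: {"type":"object","properties":{"increments":{"type":"string"},"fingers":{"type":"number"},"newtons":{"type":"number"}},"required":["increments"]}

```bash
mkdir -p pics; ls; cat > h.py <<'E'
import numpy as np,cv2
from station import ctrl
def snap(name,fn):
    im=ctrl.get_image(name); cv2.imwrite('pics/'+fn,cv2.cvtColor(im['pixels'],cv2.COLOR_RGB2BGR))
    np.savez('pics/'+fn+'.npz',K=im['intrinsics'],e=im['eye'],R=np.array(im['orientation']),p=im['pixels']); return im
def load(fn):
    return np.load('pics/'+fn+'.npz')
def rot(R):
    R=np.array(R,float)
    return R if R.shape==(3,3) else cv2.Rodrigues(R.reshape(3))[0]
def ray(fn,u,v,z):
    d=load(fn); r=rot(d['R'])@np.linalg.inv(d['K'])@np.array([u,v,1.]); e=d['e']
    return e+r*(z-e[2])/r[2]
def proj(fn,p):
    d=load(fn); c=rot(d['R']).T@(np.array(p)-d['e']); q=d['K']@c; return q[:2]/q[2]
E
python3 - <<'E'
from h import *
for n in ['scene','top','wrist']:
    im=snap(n,n+'0.png'); print(n,im['eye'],im['orientation'],im['intrinsics'])
print(ctrl.get_obs())
E
```

```text
pics
scene [-0.12546983  0.62400229  0.55821471] [-0.8818257   2.19852465 -1.3425301 ] [[394.85024775   0.         314.34877944]
 [  0.         394.85024775 198.03334346]
 [  0.           0.           1.        ]]
top [ 4.25319312e-01 -7.38988550e-04  1.22790885e+00] [-2.20271769  2.16113723 -0.11558791] [[518.34781884   0.         324.22028541]
 [  0.         518.34781884 202.61047668]
 [  0.           0.           1.        ]]
wrist [ 0.23425071 -0.58394059  0.37299873] [ 2.27567582 -1.76148182 -0.28484291] [[278.78440314   0.         317.92708746]
 [  0.         278.78440314 203.19160201]
 [  0.           0.           1.        ]]
{'t': 0.15, 'q': array([-1.43599125e+00,  5.32181591e-02,  1.61396836e+00,  1.85628673e-05,
        1.47598793e+00, -1.19007912e-01]), 'dq': array([ 0.00134281, -0.00220927, -0.00284403,  0.00107634, -0.00073687,
       -0.0001322 ]), 'effort': array([ 7.92474457e-04, -3.94242811e+01, -3.70721984e+01, -1.94100812e-04,
        4.64916884e-03,  1.30478224e-05]), 'tool_pos': array([ 0.15687135, -0.60449925,  0.23034352]), 'tool_rot': array([-2.48384613e+00,  1.92173262e+00,  1.74976709e-03]), 'contact_force': array([ 0.81896406, -0.27102079, -0.08876734]), 'wrist_torque': array([-0.03128473, -0.02045852, -0.03580197]), 'opening': 0.08519222049961497}
```

View pics/top0.png

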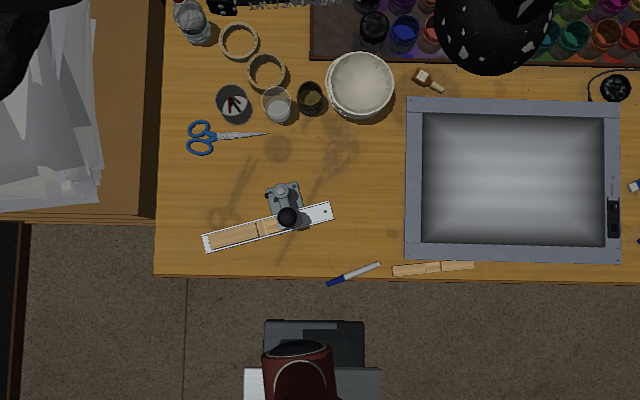

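View pics/scene0.png

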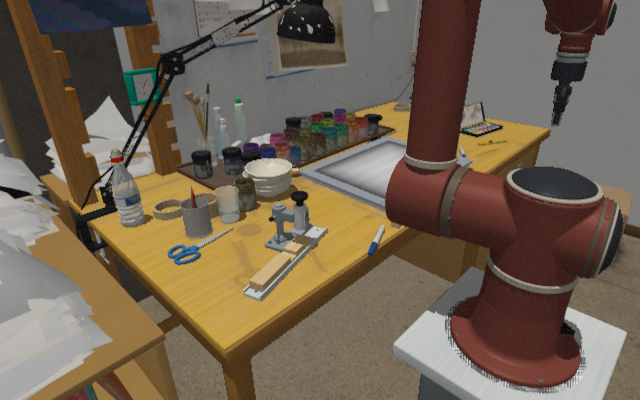

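```bash
python3 - <<'E'
from h import *
p=cv2.imread('pics/top0.png')[165:265,190:350]
cv2.imwrite('pics/topc.png',cv2.resize(p,None,fx=5,fy=5,interpolation=cv2.INTER_CUBIC))
p=cv2.imread('pics/scene0.png')[180:310,230:340]
cv2.imwrite('pics/scc.png',cv2.resize(p,None,fx=4.5,fy=4.5,interpolation=cv2.INTER_CUBIC))
E
```

```text
(no output)
```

View pics/topc.png

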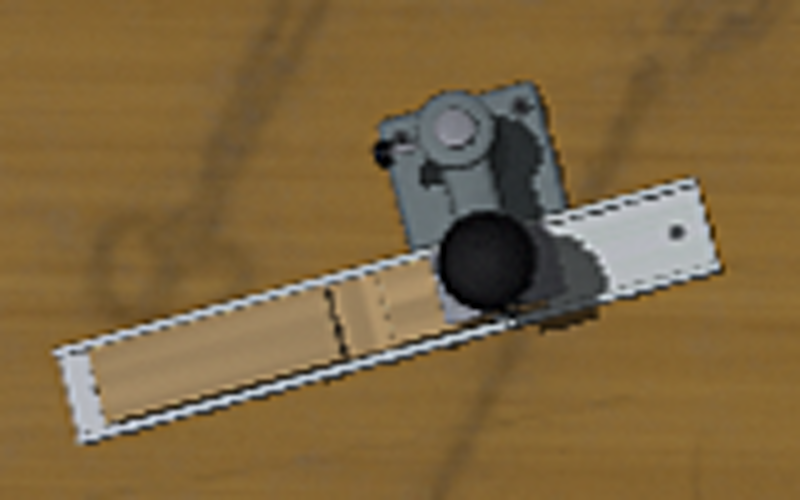

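View pics/scc.png

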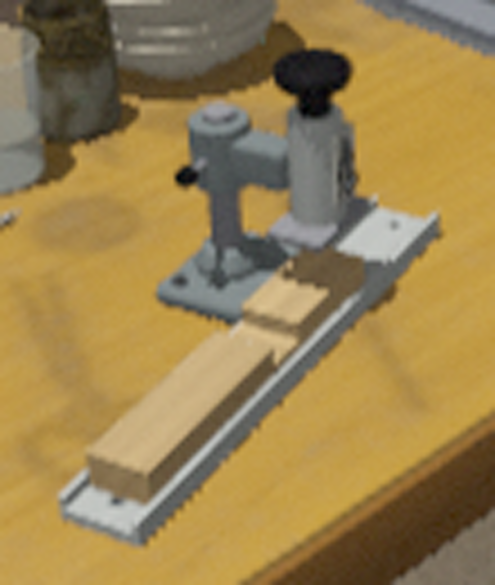

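```bash
cat > fit.py <<'E'
from h import *
from scipy.optimize import least_squares
c=lambda x,y:(190+(x+.5)/5-.5,165+(y+.5)/5-.5)
s=lambda x,y:(230+(x+.5)/4.5-.5,180+(y+.5)/4.5-.5)
L=[('top0.png',c(55,352),(.023,.21,.015)),('top0.png',c(80,442),(-.023,.21,.015)),('top0.png',c(697,178),(.023,-.1,.015)),('top0.png',c(722,268),(-.023,-.1,.015)),
('top0.png',c(487,260),(0,0,.156)),('top0.png',c(456,127),(.062,0,.112)),
('scene0.png',s(140,535),(-.023,.21,.008)),('scene0.png',s(438,215),(-.023,-.1,.015)),('scene0.png',s(313,68),(0,0,.156))]
def w(x,p):
    a=x[2];return np.array([x[0]+np.cos(a)*p[0]-np.sin(a)*p[1],x[1]+np.sin(a)*p[0]+np.cos(a)*p[1],p[2]])
for use in (L[:6],L):
    f=lambda x:np.concatenate([proj(a,w(x,p))-b for a,b,p in use])
    r=least_squares(f,[.4,.05,0.2]);print(r.x,np.round(r.fun.reshape(-1,2),1).tolist())
    S=r.x if use is not L else S
x=S
def loc(q):
    a=x[2];d=q[:2]-x[:2];return np.array([np.cos(a)*d[0]+np.sin(a)*d[1],-np.sin(a)*d[0]+np.cos(a)*d[1]])
for n,P in dict(Lend=(92,350),Lend2=(103,422),n1=(327,288),n1b=(345,358),n2=(378,275),n2b=(390,340)).items():
    print(n,loc(ray('top0.png',*c(*P),.03))*1000)
for n,P in dict(Le=(88,458),Le2=(150,473),na=(272,358),nb=(232,332)).items():
    print('sc',n,loc(ray('scene0.png',*s(*P),.03))*1000)
E
python3 fit.py
```

```text
[0.4928071  0.06043918 0.28495232] [[-0.0, -0.5], [-0.2, 0.6], [-0.0, -0.5], [0.2, 0.4], [0.0, -0.1], [-0.0, 0.2]]
[0.49225628 0.06077818 0.28517078] [[-0.2, -0.3], [-0.3, 0.9], [-0.2, -0.2], [0.0, 0.6], [-0.1, 0.1], [-0.2, 0.4], [-0.3, -0.3], [0.2, -1.0], [-0.3, -2.6]]
Lend [ 16.916807   190.62442424]
Lend2 [-16.40278971 193.81863196]
n1 [16.20186694 79.35474972]
n1b [-17.19245668  79.4958257 ]
n2 [15.84232062 55.15431915]
n2b [-14.6242641   57.43100249]
sc Le [ 12.0129273 197.858861 ]
sc Le2 [-20.45873794 193.82181772]
sc na [-23.88880342  90.83503686]
sc nb [ 6.83019656 80.35727519]
```

step_arm --increments "-0.5 -0.5 0 0 0 -0.31; -1 -1 0 0 0 0; -1 -1 0 0 0 0; -1 -1 0 0 0 0; -1 -1 0 0 0 0; -1 -1 0 0 0 0; -1 -1 0 0 0 0; -1 -1 0 0 0 0; -1 -1 0 0 0 0; -1 -1 0 0 0 0; -1 -1 0 0 0 0; -1 -1 0 0 0 0" --fingers -1 --newtons 60

```text
t: 1.15
tool_pos: [0.3529, -0.2468, 0.2311]
tool_rot: [-2.514, 1.884, -0.0]
contact_force: [-0.2, -0.9, -0.1]
opening: -0.0001
```

```bash
cat > st.py <<'E'
from h import *
S=[.4928,.0604,.285]
def st():
    o=ctrl.get_obs();a=S[2];p=o['tool_pos'];d=p[:2]-S[:2]
    R=rot(o['tool_rot'])
    print('t',round(o['t'],2),'local mm',np.round(1000*np.array([np.cos(a)*d[0]+np.sin(a)*d[1],-np.sin(a)*d[0]+np.cos(a)*d[1],p[2]]),1),'yawx',round(np.arctan2(R[1,0],R[0,0]),4),'tz',np.round(R[:,2],4),'F',np.round(o['contact_force'],1),'op',round(o['opening'],4),'q',np.round(o['q'],2))
if __name__=='__main__': st()
E
python3 st.py
```

```text
t 1.15 local mm [-220.7 -255.5  231.1] yawx -1.2864 tz [ 1.e-04 -0.e+00 -1.e+00] F [-0.2 -0.9 -0.1] op -0.0001 q [-0.78 -0.44  2.04  0.    1.54  0.5 ]
```

step_arm --increments "-1 -0.8 0 0 0 0; -1 -0.8 0 0 0 0; -1 -0.8 0 0 0 0; -1 -0.8 0 0 0 0; -1 -0.8 0 0 0 0; -1 -0.8 0 0 0 0; -1 -0.8 0 0 0 0; -1 -0.8 0 0 0 0; -1 -0.8 0 0 0 0; -1 -0.8 0 0 0 0; -1 -0.8 0 0 0 0; -1 0 0 0 0 0"

```text
t: 2.15
tool_pos: [0.4807, 0.1032, 0.2309]
tool_rot: [-2.515, 1.882, 0.0]
contact_force: [-1.0, -0.7, 0.8]
opening: 0.0001
```

step_arm --increments "-1 0 0 0 0 0; -1 0 0 0 0 0; -1 0 0 0 0 0; -1 0 0 0 0 0; -1 0 0 0 0 0; -1 0 0 0 0 0; -1 0 0 0 0 0; -0.4 0 0 0 0 0; 0 0 0 0 0 0"

```text
t: 2.9
tool_pos: [0.4266, 0.2801, 0.231]
tool_rot: [2.517, -1.88, -0.001]
contact_force: [-0.6, 1.1, -0.2]
opening: 0.0
```

```bash
python3 -c "
from st import *
st()
for n in ['top','scene','wrist']: snap(n,n+'1.png')
p=cv2.imread('pics/wrist1.png');cv2.imwrite('pics/w1.png',p)
p=cv2.imread('pics/top1.png')[165:265,190:350]
cv2.imwrite('pics/top1c.png',cv2.resize(p,None,fx=5,fy=5,interpolation=cv2.INTER_CUBIC))
"
```

```text
t 2.9 local mm [ -1.8 229.5 231. ] yawx -1.283 tz [-7.e-04 -1.e-04 -1.e+00] F [-0.6  1.1 -0.2] op 0.0 q [ 0.44 -0.23  1.87  0.    1.49  1.72]
```

View pics/w1.png

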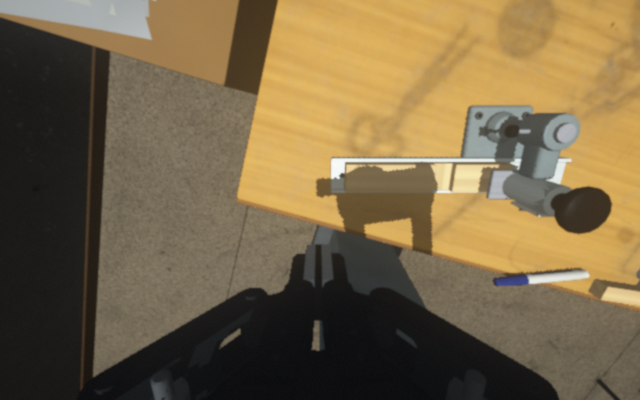

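View pics/scene1.png

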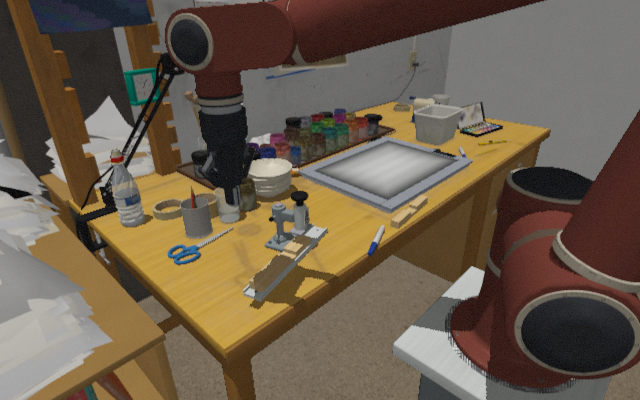

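```bash
cat > ov.py <<'E'
from h import *
import sys
def ov(fn,out,box,f,yb,S=(.4928,.0604,.285)):
    a=S[2]
    w=lambda p:np.array([S[0]+np.cos(a)*p[0]-np.sin(a)*p[1],S[1]+np.sin(a)*p[0]+np.cos(a)*p[1],p[2]])
    im=cv2.imread('pics/'+fn);x0,y0,x1,y1=box
    im=cv2.resize(im[y0:y1,x0:x1],None,fx=f,fy=f,interpolation=cv2.INTER_CUBIC)
    raw=im.copy()
    P=lambda p:tuple(np.round(((proj(fn,w(p))+.5-[x0,y0])*f)).astype(int).tolist())
    for poly,c in [([(s*.023,y,.015) for s,y in [(1,.21),(-1,.21),(-1,-.1),(1,-.1)]],(0,0,255))]+[([(s*.018,yb+y,.03) for s,y in q],(255,0,0)) for q in [[(1,.125),(-1,.125),(-1,.012),(1,.012)],[(1,-.012),(-1,-.012),(-1,-.085),(1,-.085)]]]:
        cv2.polylines(im,[np.array([P(p) for p in poly])],True,c,1)
    cv2.drawMarker(im,P((0,0,.156)),(0,255,0)); cv2.drawMarker(im,P((.062,0,.112)),(0,255,0))
    cv2.imwrite('pics/'+out,np.vstack([raw,im]))
E
python3 -c "
from ov import *
ov('wrist1.png','ovw1.png',(310,95,620,235),2.5,.067)
ov('scene1.png','ovs1.png',(230,180,340,310),4,.067)"
```

```text
(no output)
```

View pics/ovw1.png

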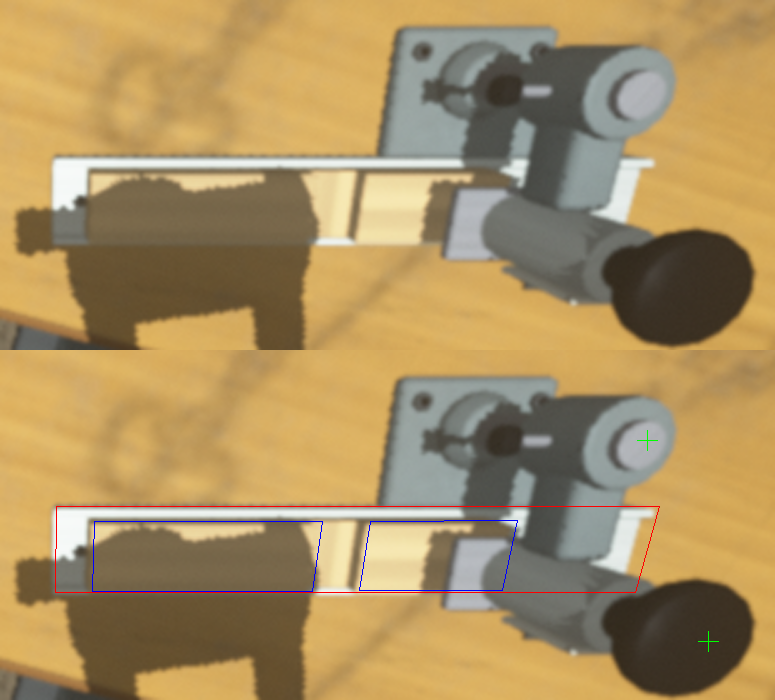

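step_arm --increments "0 -0.07 1 0 0 0.03; 0 0 1 0 0 0; 0 0 1 0 0 0; 0 0 1 0 0 0; 0 0 1 0 0 0; 0 0 1 0 0 0; 0 0 1 0 0 0; 0 0 1 0 0 0; 0 0 0.45 0 0 0; 0 0 0 0 0 0"

```text
t: 3.88
tool_pos: [0.4271, 0.2771, 0.0169]
tool_rot: [2.505, -1.886, -0.005]
contact_force: [-0.9, 0.4, -0.1]
opening: -0.0003
```

```bash
python3 -c "
from st import *
st()
for n in ['scene','wrist']: snap(n,n+'2.png')
p=cv2.imread('pics/scene2.png')[180:310,200:340]
cv2.imwrite('pics/s2.png',cv2.resize(p,None,fx=4,fy=4,interpolation=cv2.INTER_CUBIC))
"
```

```text
t 3.88 local mm [ -2.2 226.4  16.9] yawx -1.2906 tz [-0.0059 -0.003  -1.    ] F [-0.9  0.4 -0.1] op -0.0003 q [ 0.43  0.02  2.03 -0.    1.09  1.72]
```

View pics/s2.png

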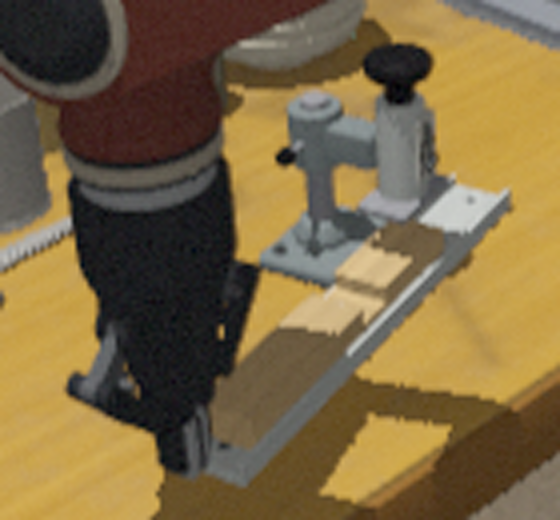

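View pics/wrist2.png

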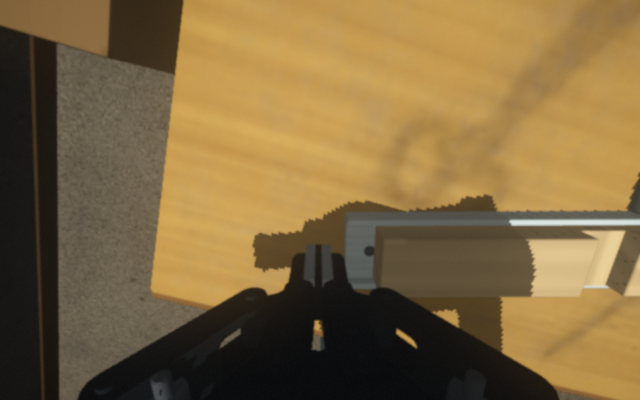

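step_arm --increments "0.2 -0.08 -0.12 0 0 -0.04; 0.2 0 0 0 0 0; 0.1 0 0 0 0 0; 0.1 0 0 0 0 0; 0 0 0 0 0 0"

```text
t: 4.4
tool_pos: [0.4358, 0.2651, 0.0237]
tool_rot: [-2.514, 1.883, -0.001]
contact_force: [-0.4, -0.5, 0.2]
opening: 0.0
```

```bash
python3 -c "
from st import *
st()
for n in ['wrist']: snap(n,n+'3.png')
"
```

```text
t 4.4 local mm [  2.8 212.4  23.7] yawx -1.2856 tz [ 1.1e-03  4.0e-04 -1.0e+00] F [-0.4 -0.5  0.2] op 0.0 q [ 0.4   0.01  2.03 -0.    1.1   1.69]
```

View pics/wrist3.png

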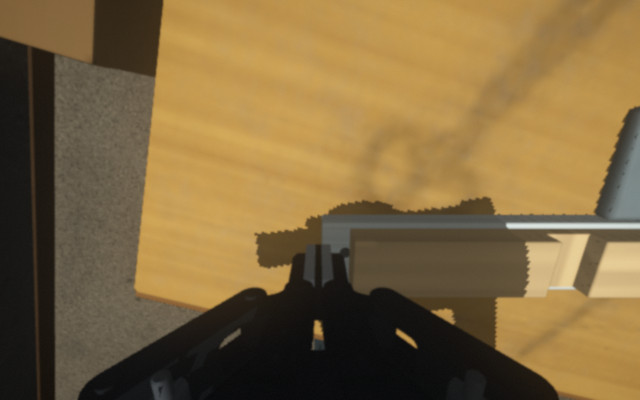

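step_arm --increments "0 0.1 0.16 0 0 0; 0 0 0 0 0 0; 0.1 0 0 0 0 0; 0.1 0 0 0 0 0; 0.1 0 0 0 0 0; 0 0 0 0 0 0; 0 0 0 0 0 0"

```text
t: 5.03
tool_pos: [0.4351, 0.2574, 0.0191]
tool_rot: [-2.515, 1.883, -0.0]
contact_force: [-0.5, -0.2, 0.3]
opening: 0.0
```

```bash
python3 -c "
from st import *
st()
for n in ['wrist']: snap(n,n+'4.png')
p=cv2.imread('pics/wrist4.png')[180:320,240:640]
cv2.imwrite('pics/w4.png',cv2.resize(p,None,fx=2,fy=2,interpolation=cv2.INTER_CUBIC))
"
```

```text
t 5.03 local mm [ -0.  205.2  19.1] yawx -1.2853 tz [ 1.e-04  0.e+00 -1.e+00] F [-0.5 -0.2  0.3] op 0.0 q [0.39 0.01 2.04 0.   1.09 1.67]
```

View pics/w4.png

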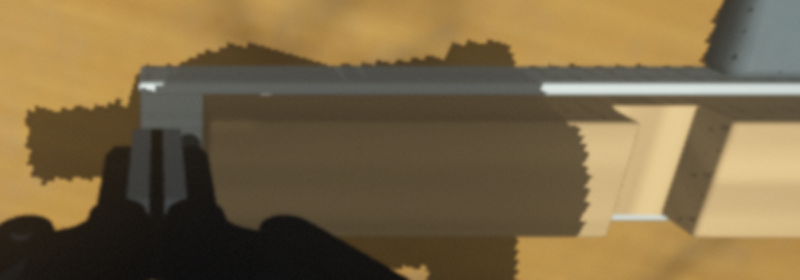

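step_arm --increments "0.1 0 0 0 0 0; 0.15 0 0 0 0 0; 0.2 0 0 0 0 0; 0.2 0 0 0 0 0; 0.2 0 0 0 0 0; 0.2 0 0 0 0 0; 0.2 0 0 0 0 0; 0.2 0 0 0 0 0; 0.2 0 0 0 0 0; 0.2 0 0 0 0 0; 0.15 0 0 0 0 0; 0.1 0 0 0 0 0"

```text
t: 6.08
tool_pos: [0.4499, 0.2066, 0.0191]
tool_rot: [-2.515, 1.883, -0.0]
contact_force: [0.2, 1.0, 0.2]
opening: -0.0003
```

```bash
python3 -c "
from st import *
st()
for n in ['wrist','scene','top']: snap(n,n+'5.png')
p=cv2.imread('pics/wrist5.png')[60:320,240:640]
cv2.imwrite('pics/w5.png',cv2.resize(p,None,fx=2,fy=2,interpolation=cv2.INTER_CUBIC))
"
```

```text
t 6.08 local mm [-1.000e-01  1.524e+02  1.910e+01] yawx -1.2854 tz [ 0. -0. -1.] F [0.2 1.  0.2] op -0.0003 q [ 0.28 -0.02  2.07 -0.    1.09  1.57]
```

View pics/w5.png

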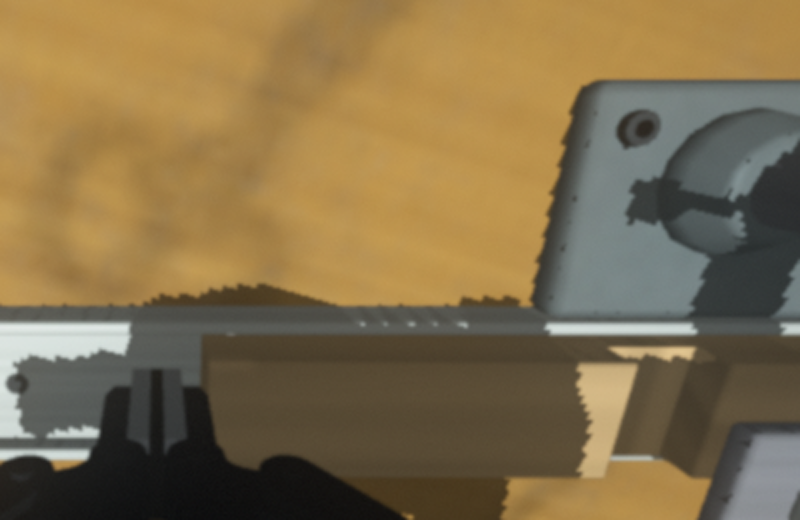

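```bash
cat >> st.py <<'E'
def loc(q):
    a=S[2];d=q[:2]-S[:2];return 1000*np.array([np.cos(a)*d[0]+np.sin(a)*d[1],-np.sin(a)*d[0]+np.cos(a)*d[1]])
E
python3 -c "
from st import *
c=lambda x,y:(240+(x+.5)/2-.5,60+(y+.5)/2-.5)
for P in [(605,476),(637,363),(207,363),(212,455),(725,363),(690,476)]: print(P,loc(ray('wrist5.png',*c(*P),.03)))
p=cv2.imread('pics/top5.png')[165:265,190:350]
cv2.imwrite('pics/t5.png',cv2.resize(p,None,fx=5,fy=5,interpolation=cv2.INTER_CUBIC))
p=cv2.imread('pics/scene5.png')[180:310,220:340]
cv2.imwrite('pics/s5.png',cv2.resize(p,None,fx=4.5,fy=4.5,interpolation=cv2.INTER_CUBIC))
"
```

```text
(605, 476) [-19.22385218  27.37578961]
(637, 363) [15.69486508 27.80965229]
(207, 363) [ 15.72486274 139.91600801]
(212, 455) [-12.31795141 137.74687997]
(725, 363) [15.68872722  4.87142912]
(690, 476) [-19.22902525   3.55472052]
```

View pics/t5.png

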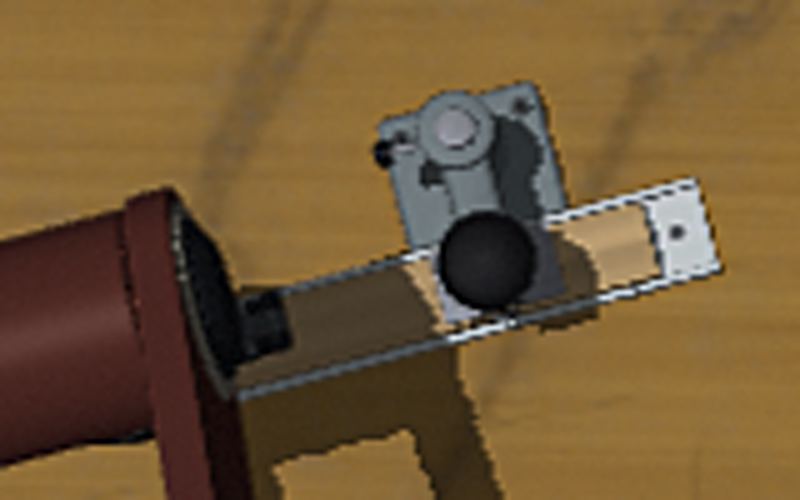

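View pics/s5.png

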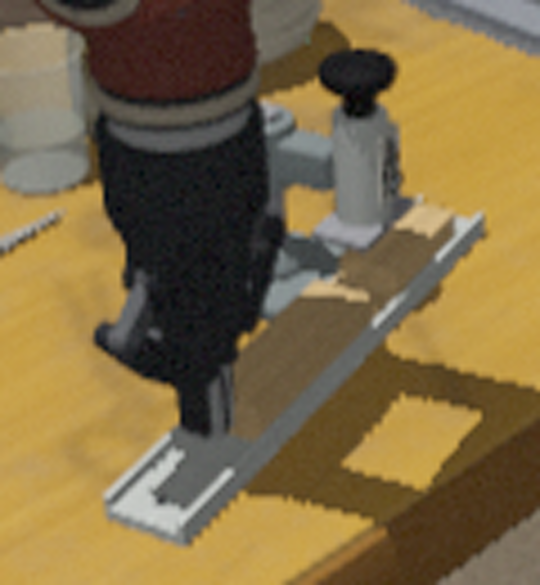

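```bash
python3 -c "
from st import *
c=lambda x,y:(190+(x+.5)/5-.5,165+(y+.5)/5-.5)
for P in [(642,205),(662,276)]: print(P,loc(ray('top5.png',*c(*P),.03)))
for P in [(697,178),(722,268)]: print(P,loc(ray('top5.png',*c(*P),.015)))
"
```

```text
(642, 205) [ 15.20208156 -71.00946212]
(662, 276) [-19.04136915 -71.28560299]
(697, 178) [ 21.9329575  -99.70310092]
(722, 268) [-22.01950976 -99.81364106]
```

step_arm --increments "0.1 0 0 0 0 0; 0.12 0 0 0 0 0; 0.12 0 0 0 0 0; 0.1 0 0 0 0 0; 0.08 0 0 0 0 0; 0 0 0 0 0 0; 0 0 0 0 0 0"

```text
t: 6.82
tool_pos: [0.4535, 0.1944, 0.0191]
tool_rot: [2.515, -1.883, 0.0]
contact_force: [0.0, -0.6, 1.1]
opening: -0.0004
```

```bash
python3 -c "
from st import *
st()
for n in ['wrist','scene','top']: snap(n,n+'6.png')
p=cv2.imread('pics/wrist6.png')[60:320,240:640]
cv2.imwrite('pics/w6.png',cv2.resize(p,None,fx=2,fy=2,interpolation=cv2.INTER_CUBIC))
p=cv2.imread('pics/top6.png')[190:240,280:340]
cv2.imwrite('pics/t6.png',cv2.resize(p,None,fx=10,fy=10,interpolation=cv2.INTER_CUBIC))
"
```

```text
t 6.82 local mm [ -0.  139.7  19.1] yawx -1.2853 tz [ 1.e-04 -2.e-04 -1.e+00] F [ 0.  -0.6  1.1] op -0.0004 q [ 0.25 -0.02  2.07 -0.    1.09  1.54]
```

View pics/w6.png

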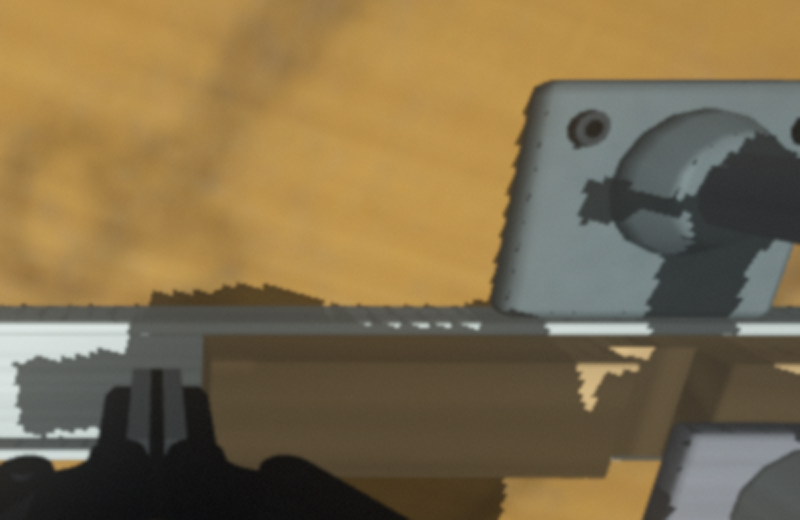

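View pics/t6.png

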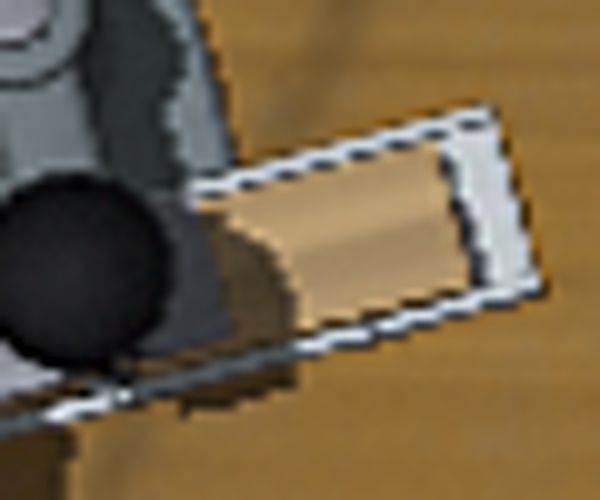

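```bash
python3 -c "
from st import *
c=lambda x,y:(280+(x+.5)/10-.5,190+(y+.5)/10-.5)
for P in [(443,150),(472,285),(455,150),(483,285)]: print(P,loc(ray('top6.png',*c(*P),.03)))
c=lambda x,y:(240+(x+.5)/2-.5,60+(y+.5)/2-.5)
for P in [(607,476),(637,363),(207,363),(212,455),(728,363)]: print(P,loc(ray('wrist6.png',*c(*P),.03)))
"
```

```text
(443, 150) [ 14.00262757 -84.74757364]
(472, 285) [-18.01682189 -82.96244339]
(455, 150) [ 13.27259993 -87.43462789]
(483, 285) [-18.68557166 -85.41990922]
(607, 476) [-19.20564603  14.08960111]
(637, 363) [15.71836828 15.08963847]
(207, 363) [ 15.74127927 127.21516152]
(212, 455) [-12.30109441 125.0416305 ]
(728, 363) [15.71351968 -8.6392768 ]
```

step_arm --increments "0.05 0 0 0 0 0; 0 0 0 0 0 0; 0 0 0 0 0 0; -0.4 0 0 0 0 0; -0.8 0 0 0 0 0; 0 0 -1 0 0 0; 0 0 -1 0 0 0; 0 0 -1 0 0 0; 0 0 -1 0 0 0; 0 0 -1 0 0 0; 0 0 -1 0 0 0; 0 0 0 0 0 0"

```text
t: 7.97
tool_pos: [0.4483, 0.2239, 0.1755]
tool_rot: [-2.508, 1.877, -0.009]
contact_force: [1.4, 0.4, 0.5]
opening: 0.0004
```

```bash
python3 -c "
from st import *
from ov import ov
st()
for n in ['wrist','scene','top']: snap(n,n+'7.png')
ov('wrist7.png','ow7.png',(250,50,570,300),2.4,0)
ov('scene7.png','os7.png',(230,180,340,310),4,0)
"
```

```text
t 7.97 local mm [  3.2 169.5 175.5] yawx -1.2846 tz [ 0.01    0.0035 -0.9999] F [1.4 0.4 0.5] op 0.0004 q [ 0.31 -0.22  1.96  0.    1.39  1.6 ]
```

View pics/wrist7.png

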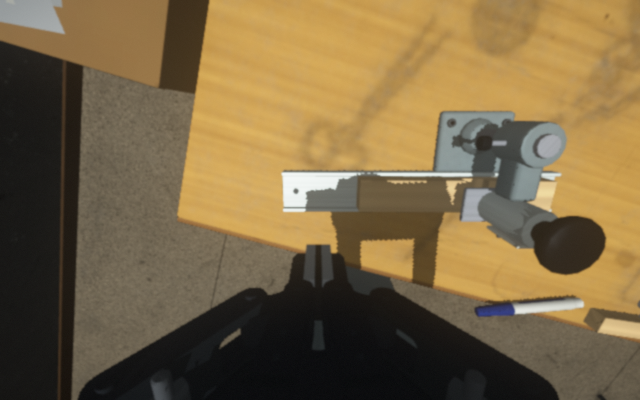

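View pics/os7.png

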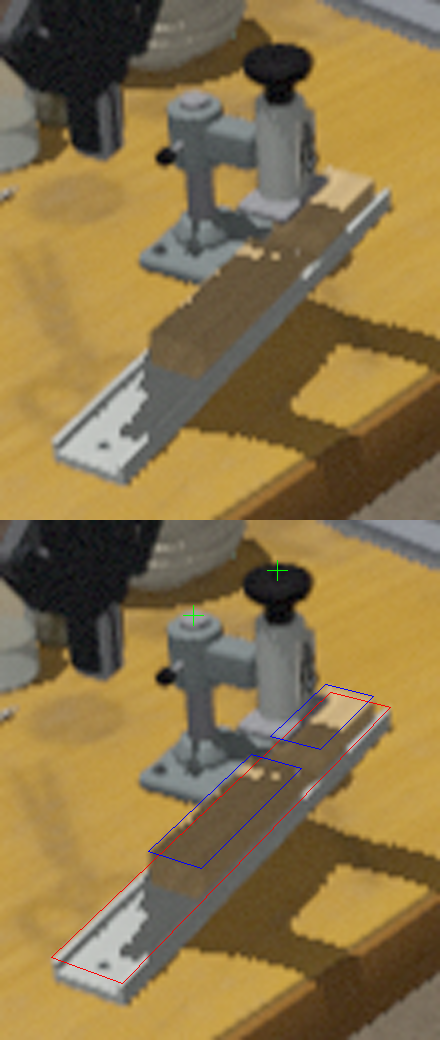

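step_arm --increments "0 0 -1 0 0 0; 0 0.7 -1 0 0 0; 0.8 0.7 -1 0 0 0; 0.8 0.7 -1 0 0 0; 0.8 0.7 -1 0 0 0; 0.8 0.7 0 0 0 0; 0.8 0.2 0 0 0 0; 0.8 0 0 0 0 0; 0 0 0 0 0 0; 0 0 0 0 0 0; 0 0 0 0 0 0"

```text
t: 9.03
tool_pos: [0.39, 0.0815, 0.2927]
tool_rot: [2.514, -1.882, -0.004]
contact_force: [-0.0, 0.6, 0.1]
opening: 0.0003
```

```bash
python3 -c "
from st import *
from ov import ov
st()
for n in ['wrist','top']: snap(n,n+'8.png')
ov('wrist8.png','ow8.png',(150,50,500,250),2.2,0)
p=cv2.imread('pics/top8.png')[165:265,190:350]
cv2.imwrite('pics/t8.png',cv2.resize(p,None,fx=5,fy=5,interpolation=cv2.INTER_CUBIC))
"
```

```text
t 9.03 local mm [-92.8  49.1 292.7] yawx -1.285 tz [-2.7e-03  4.0e-04 -1.0e+00] F [-0.   0.6  0.1] op 0.0003 q [ 0.02 -0.55  2.02  0.    1.68  1.3 ]
```

View pics/wrist8.png

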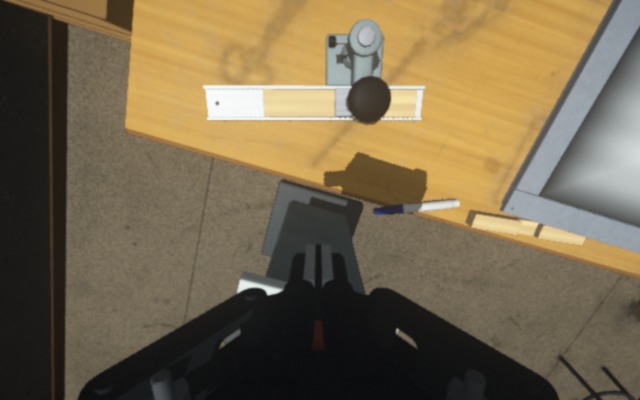

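View pics/ow8.png

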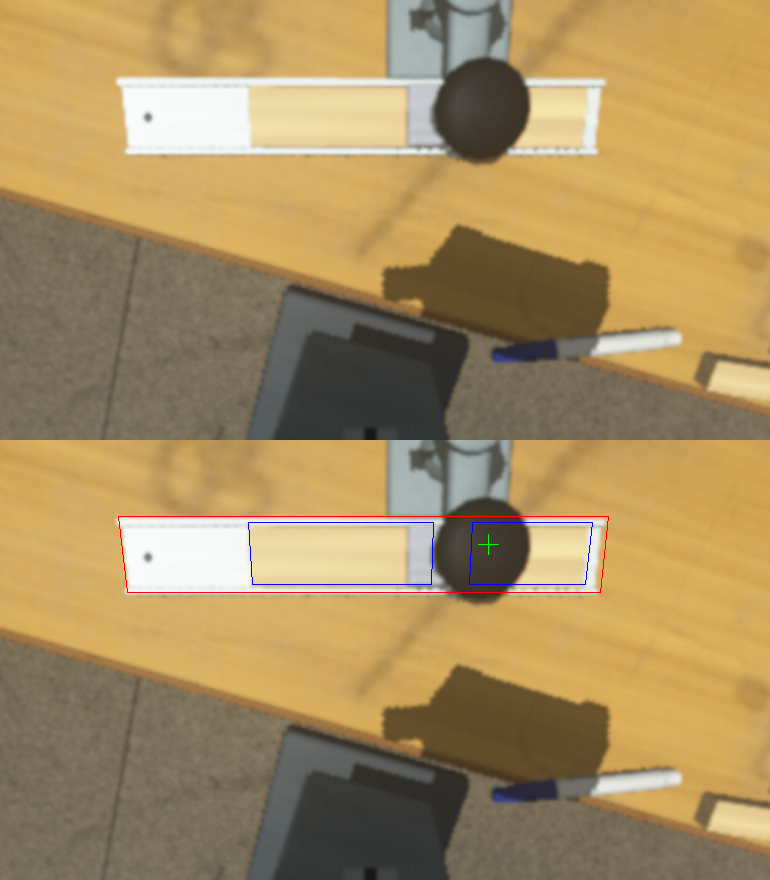

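View pics/t8.png

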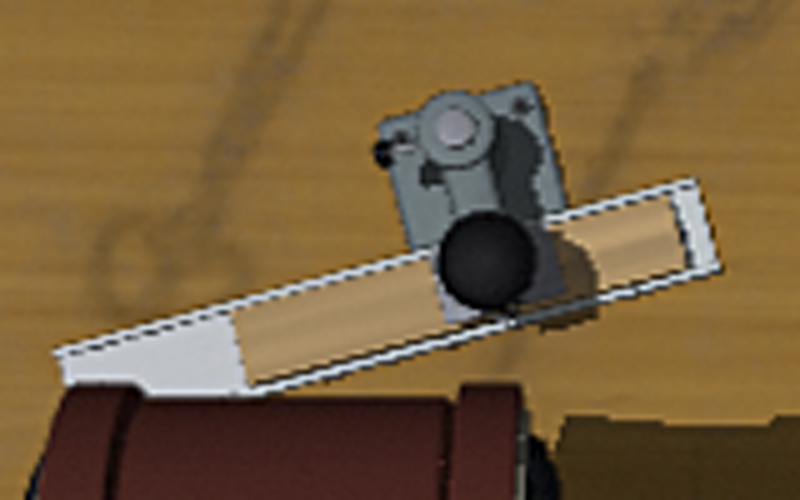

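step_arm --increments "0.5 -0.8 0 0 0 0; 0.5 -0.8 0 0 0 0; 0.5 -0.8 0 0 0 0; 0.45 -0.8 0 0 0 0; 0 -0.5 0.5 0 0 0; 0 0 1 0 0 0; 0 0 1 0 0 0; 0 0 1 0 0 0; 0 0 0.7 0 0 0; 0 0 0.3 0 0 0; 0 0 0 0 0 0; 0 0 0 0 0 0"

```text
t: 10.13
tool_pos: [0.493, 0.0609, 0.1819]
tool_rot: [-2.516, 1.881, 0.0]
contact_force: [-0.6, -0.5, 0.8]
opening: 0.0002
```

```bash
python3 -c "
from st import *
c=lambda x,y:(190+(x+.5)/5-.5,165+(y+.5)/5-.5)
for P in [(232,318),(247,385),(675,200),(688,268)]: print(P,loc(ray('top8.png',*c(*P),.03)))
st()
for n in ['wrist','scene']: snap(n,n+'9.png')
p=cv2.imread('pics/scene9.png')[120:310,220:340]
cv2.imwrite('pics/s9.png',cv2.resize(p,None,fx=3.1,fy=3.1,interpolation=cv2.INTER_CUBIC))
"
```

```text
(232, 318) [ 14.31206897 125.03290197]
(247, 385) [-17.32902514 126.053898  ]
(675, 200) [ 13.43404222 -86.39626757]
(688, 268) [-18.62575847 -83.87595138]
t 10.13 local mm [  0.4   0.4 181.9] yawx -1.2841 tz [ 0.e+00  1.e-04 -1.e+00] F [-0.6 -0.5  0.8] op 0.0002 q [-0.03 -0.23  1.96  0.    1.41  1.26]
```

View pics/s9.png

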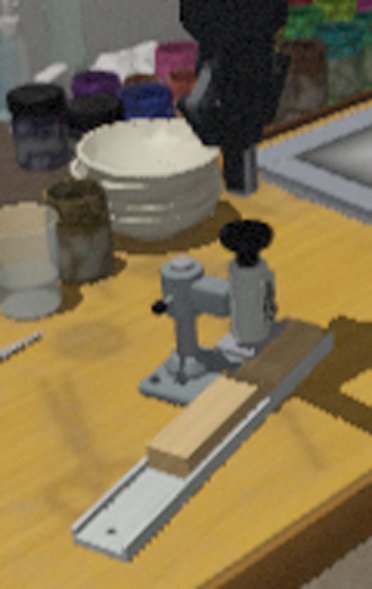

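View pics/wrist9.png

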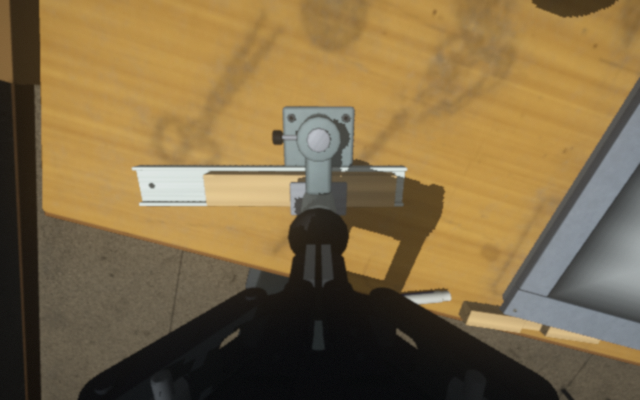

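step_arm --increments "0 0 0.3 0 0 0; 0 0 0.3 0 0 0; 0 0 0.2 0 0 0; 0 0 0.2 0 0 0; 0 0 0.2 0 0 0; 0 0 0.1 0 0 0; 0 0 0.1 0 0 0; 0 0 0.1 0 0 0; 0 0 0.1 0 0 0; 0 0 0 0 0 0"

```text
t: 11.07
tool_pos: [0.4929, 0.0603, 0.1413]
tool_rot: [2.515, -1.882, 0.0]
contact_force: [-1.7, -0.4, 4.2]
opening: -0.0003
```

```bash
python3 st.py
```

```text
t 11.07 local mm [ 0.000e+00 -1.000e-01  1.413e+02] yawx -1.285 tz [ 0. -0. -1.] F [-1.7 -0.4  4.2] op -0.0003 q [-0.03 -0.19  2.   -0.    1.33  1.26]
```

step_arm --increments "0 0 0.1 0 0 0; 0 0 0.1 0 0 0; 0 0 0.08 0 0 0; 0 0 0.08 0 0 0; 0 0 0 0 0 0"

```text
t: 11.48
tool_pos: [0.4932, 0.0603, 0.1329]
tool_rot: [-2.515, 1.882, -0.001]
contact_force: [-2.5, 0.1, 7.5]
opening: 0.0001
```

step_arm --increments "0 0 0.04 0 0 0; 0 0 0.02 0 0 0; 0 0 0 0 0 0"

```text
t: 11.73
tool_pos: [0.4932, 0.0603, 0.1318]
tool_rot: [-2.515, 1.882, -0.001]
contact_force: [-3.3, 0.4, 7.5]
opening: -0.0001
```

step_arm --increments "0 0 0.04 0 0 0; 0 0 0.02 0 0 0; 0 0 0 0 0 0"

```text
t: 11.98
tool_pos: [0.4932, 0.0603, 0.1304]
tool_rot: [-2.515, 1.882, -0.001]
contact_force: [-3.5, -0.1, 7.8]
opening: -0.0001
```

step_arm --increments "0 0 0.03 0 0 0; 0 0 0 0 0 0"

```text
t: 12.15
tool_pos: [0.4932, 0.0603, 0.1298]
tool_rot: [-2.515, 1.882, -0.001]
contact_force: [-4.3, -0.4, 9.9]
opening: 0.0
```

step_arm --increments "0 0 0.03 0 0 0; 0 0 0 0 0 0; 0 0 0 0 0 0"

```text
t: 12.4
tool_pos: [0.4933, 0.0603, 0.1298]
tool_rot: [-2.515, 1.882, -0.001]
contact_force: [-5.6, 0.3, 12.0]
opening: -0.0001
```

step_arm --increments "0 0 0.02 0 0 0; 0 0 0 0 0 0; 0 0 0 0 0 0"

```text
t: 12.65
tool_pos: [0.4933, 0.0603, 0.1298]
tool_rot: [-2.515, 1.882, -0.001]
contact_force: [-7.9, -0.9, 14.5]
opening: 0.0002
```

step_arm --increments "0 0 0.01 0 0 0; 0 0 0 0 0 0; 0 0 0 0 0 0; 0 0 0 0 0 0; 0 0 0 0 0 0; 0 0 0 0 0 0; 0 0 0 0 0 0; 0 0 0 0 0 0"

```text
t: 13.32
tool_pos: [0.4933, 0.0603, 0.1298]
tool_rot: [2.515, -1.882, 0.001]
contact_force: [-8.2, -1.0, 15.8]
opening: 0.0
```

```bash
python3 -c "
from st import *
st()
for n in ['scene']: snap(n,n+'10.png')
p=cv2.imread('pics/scene10.png')[160:310,230:340]
cv2.imwrite('pics/s10.png',cv2.resize(p,None,fx=4,fy=4,interpolation=cv2.INTER_CUBIC))
"
```

```text
t 13.32 local mm [  0.4  -0.2 129.8] yawx -1.2848 tz [ 3.e-04 -2.e-04 -1.e+00] F [-8.2 -1.  15.8] op 0.0 q [-0.03 -0.17  2.   -0.    1.31  1.26]
```

View pics/s10.png

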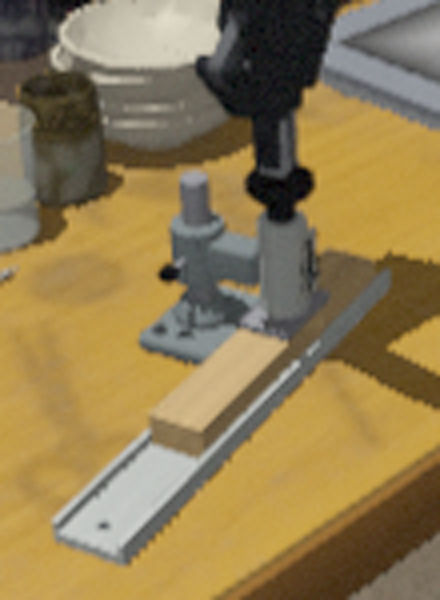

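The head is fully down with the foot plate on the wood (the knob sits at about crop pixel 280,185, and z has stopped while force still rises). Now I let it rise.

step_arm --increments "0 0 -0.05 0 0 0; 0 0 -0.1 0 0 0; 0 0 -0.15 0 0 0; 0 0 -0.2 0 0 0; 0 0 -0.2 0 0 0; 0 0 -0.2 0 0 0; 0 0 -0.3 0 0 0; 0 0 -0.5 0 0 0; 0 0 -0.8 0 0 0; 0 0 -1 0 0 0; 0 0 -1 0 0 0; 0 0 -1 0 0 0"

```text
t: 14.37
tool_pos: [0.4925, 0.0604, 0.2661]
tool_rot: [2.515, -1.882, -0.001]
contact_force: [0.8, -0.6, -0.3]
opening: 0.0
```

step_arm --increments "0 0.7 -1 0 0 0; 0 0.7 -1 0 0 0; 0 0.7 0 0 0 0; 0 0.7 0 0 0 0; 0 0.7 0 0 0 0; 0.7 0.5 0 0 0 0; 0.7 0 0 0 0 0; 0.7 0 0 0 0 0; 0 0 0 0 0 0; 0 0 0 0 0 0"

```text
t: 15.2
tool_pos: [0.4115, -0.0185, 0.315]
tool_rot: [-2.514, 1.884, 0.001]
contact_force: [-0.0, -0.3, -0.9]
opening: -0.0
```

```bash
python3 -c "
from st import *
from ov import ov
st()
for n in ['scene','wrist','top']: snap(n,n+'11.png')
p=cv2.imread('pics/scene11.png')[160:310,230:340]
cv2.imwrite('pics/s11.png',cv2.resize(p,None,fx=4,fy=4,interpolation=cv2.INTER_CUBIC))
"
```

```text
t 15.2 local mm [-100.2  -52.9  315. ] yawx -1.2866 tz [-4.e-04  5.e-04 -1.e+00] F [-0.  -0.3 -0.9] op -0.0 q [-0.23 -0.52  1.96  0.    1.7   1.06]
```

View pics/s11.png

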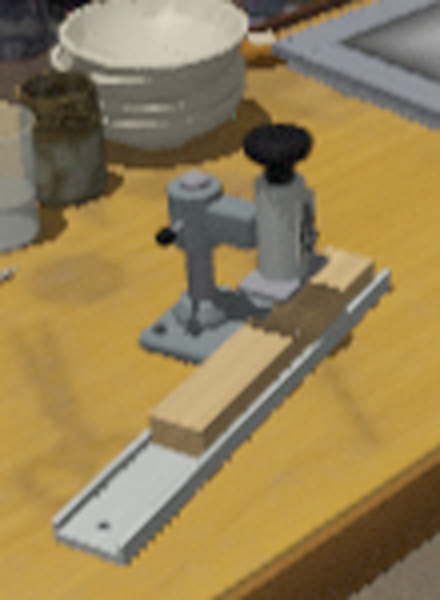

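View pics/wrist11.png

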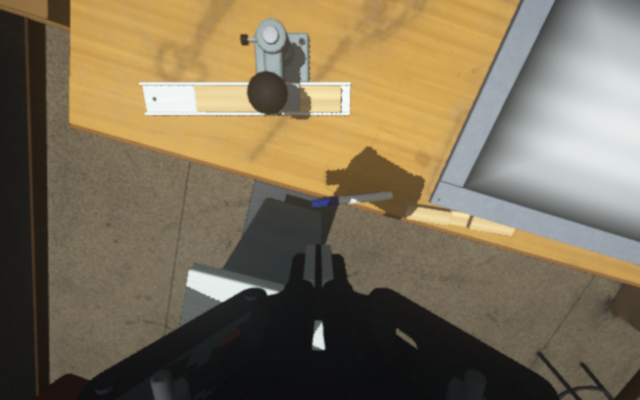

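View pics/top11.png

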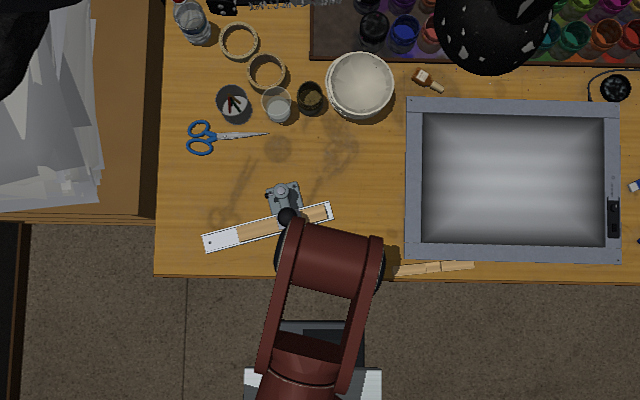

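```bash
python3 -c "
from h import *
print(ctrl.finish_job())"
```

```text
the job is handed in; nothing more can be done
None
```

I pushed the brace along its channel until the notch sat under the probe. I then pressed the knob down onto the wood, held it, let the head rise and handed the job in at about 15 s. I did not read the rider on the scale: it was never legible in the pictures, so the recorded depth is unconfirmed.

- **Notch position:** before pressing, both brace ends in the top view put the notch about 0.2 mm from the probe line. A wrist view agreed to within about 1 mm. Earlier, mid-push readings from different views differed by up to 2 mm.
- **Press:** the tool stopped at z = 0.1298 m, about 26 mm of travel. It stayed at that height while the force rose from 10 to 16 N, so the foot plate was on the wood. I held it for about 1 s. A sideways force of about 8 N also built up at the knob during the hold.
- **After release:** the last pictures show the head back up and the brace still in the channel under the gauge. The scissors, batten and marker look unmoved, though the arm hides the marker in the last top view. The wrist force is back near zero, with the arm well clear of everything.

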